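Cover the block heater and latch it

ROBOT

A 7-joint arm with a two-finger parallel gripper is mounted at the origin on a cart in front of the work surface, level with it; the furniture and walls round the work are solid. World frame = base frame: x ahead of the robot, y to its left, z up, the work surface at z = 0. Lengths are in m, angles in rad, forces in N, time in s.
With the tool pointing down it reaches from about 0.4 to 0.9 m from the base axis. Payload 5.6 kg.
Tool frame: the origin (TCP) lies midway between the tips of the shut fingers; the grasp point (between the pads) lies 19 mm behind it; z points along the fingers, y is the line along which they close (so a half turn about z gives the same grasp; the last joint's range is limited). The gripper opens to 92 mm and grips with 3 to 60 N. Pads are 20 mm wide; open, the fingers measure 128 mm over their backs; the gripper's body (75 mm by 189 mm) begins 69 mm behind the grasp point.
Start: joints at [-1.284, 0.468, -0.012, 1.603, 0.006, 1.071, -0.056], TCP at [0.211, 0.615, 0.215] pointing down, gripper open.
Joint ranges: [-2.53, 2.53], [-0.31, 2.02], [-1.57, 1.55], [0.28, 2.44], [-1.29, 4.43], [0.15, 1.84], [-2.92, 2.92]. Speed limits (rad/s): [2.57, 2.57, 3.14, 3.14, 3.14, 3.14, 3.14].

INTERFACE

Orientations are given as a 3x3 rotation matrix whose columns are the frame's x, y, z axes.
In Python, from station import env, effector, solver, viewer, workorder, search_frame, tip_of gives the robot as it stands. Calls block until the motion is done:
- env.reach(position, orientation): joint-space move of the TCP to a pose.
- env.movel(position, frame=None, rate=0.15): straight line of the TCP; frame=None keeps the orientation; rate is the mean speed in m/s.
- env.goto_joints(angles): joint-space move.
- effector.release() and effector.grasp(squeeze=None): open the fingers fully, or close them until they stop; squeeze is the grip in N (None keeps the last).
- env.pause(seconds).
- solver.inverse_kinematics(position, orientation): joint angles nearest the present ones, or None.
- env.sense(): the state.
- viewer.read_camera(name): name is "scene" or "side" or "wrist"; returns (picture, depth): 420x560x3 uint8, red, green, blue; 420x560 float32, m along the optical axis (not along the pixel's ray), 0 where there is no reading.
- viewer.camera_info(name): a dict with "intrinsics" (3x3 intrinsics, pixels), "eye" and "rotation" of the camera in the world; the wrist camera has in their place "T_tool_cam" (4x4, takes a point from camera to tool coordinates, whose origin is the TCP and whose axes are the flange's). Camera axes: x right, y up, looking along -z (the intrinsics and any distortion apply to the point x, -y, -z); pixel columns grow to the right and rows downward; lengths in m; the calibration is good to about 2 mm. A picture is of the moment at which its call begins: read the wrist's pose just before it. camera_info takes no time and is no camera call.
A pose or a line that the arm cannot do raises env.PlanningError and nothing moves.
- workorder.finish_job(): hands the job in; it is judged then, once.
Trained networks look in the newest picture that a camera, given by its name, has taken for a name from the list of things; names that differ only in an ending like _2 or _b are one class to them, and where a whole thing is asked for, a point or a joint stands for the part that bears it (a point fixed in the world has none). Each returns a list of dicts, best first, with "score" (0 to 1); they miss things now and then, are a little off and sometimes report something else, mostly with a low value. They report only what shows in the picture. A call takes as long as a camera call.
- search_frame(camera, name): "at" ([x, y, z] in m, in world coordinates, good to about 4 mm: the middle of the surface that is visible of it).
- tip_of(camera, name): "at" ([x, y, z] in m, in world coordinates, good to about 4 mm: a listed point, or the origin of a listed thing).
The state is a dict: "t": time; "joint_positions": joint angles; "joint_velocities": joint speeds; "tau": joint torques, N m; "ee_pos": TCP position; "tcp_rot": TCP orientation; "wrist_force": force on the tool from outside, world axes, zero at the start; "moment": the same for the moment, N m; "gripper_width": finger opening in m; "grasp_force": force on a finger pad.
Only numpy, scipy, OpenCV 4.12 (cv2) and the standard library are available. Lean on these libraries where they do the work, as an engineer would, in place of code of your own. Each camera call takes 0.05 s, during which the arm holds its last target. There are 200 camera calls.

TASK

Close the block heater: set the cover that matches its metal block gently down on the block, handle upward, with its edges flush with the block's edges all round, and let go of it. Then slide the heater's latch fully home so that its tongue reaches over the cover, the cover staying flush. Leave the smaller cover, the beaker and the weighing bottle undisturbed.

Things in the scene. Friction and masses are not known exactly. Their poses are not given: they have to be found in the camera images.
- block_top (a point): Centre of the top face of the heater's aluminium block, 62 mm above the worktop (with six round wells in it). The block is 100 mm (x) by 140 mm (y) and stands 20 mm proud of a grey housing 120 x 242 mm, 40 mm high, which reaches from y = +76 mm to y = -166 mm of this point; the latch is at its -y end. z is up. The heater is fixed; its place and yaw vary.
- cover: The matching cover: loose steel plate 100 mm (x) by 140 mm (y), 10 mm thick, about 0.35 kg. A black bar handle runs along y over its centre: 16 mm thick in x, 76 mm long, its underside 28 mm and its top 46 mm above the plate's underside, on two 12 mm posts 28 mm either side of the centre. Origin at the centre of the underside, z up. A half turn makes no difference.
- small_cover: A cover of another heater, of the same make and look but only 70 mm (x) by 104 mm (y). Leave it alone. Origin at the centre of its underside.
- latch (a joint): Travel of the latch in m: 0 is fully open, 0.045 fully home. It moves along the block's +y axis (towards the block), needs 1.5 to 2.5 N and stays where it is left. Fully home, its steel tongue (40 mm wide, underside 75 mm above the worktop) reaches 15 mm over the end of the cover; at the start it is clear of the block.
- latch_grip (a point): Top centre of the latch's upright black grip, 114 mm above the worktop; it moves with the latch. The grip is 14 mm thick in x, 30 mm long in y, and rises 34 mm over the tongue's top (80 mm above the worktop). Axes as for the block.
- beaker: Empty glass beaker, 69 mm across, 75 mm high, standing behind the heater. Origin at the centre of the underside. Bystander.
- weighing_bottle: Glass weighing bottle with knob lid, 39 mm across, 59 mm high, standing to the left. Origin at the centre of the underside. Bystander.

How it is judged:
By the outcome, as a careful person would: the job done as asked, in the order asked, and still so for the second after the job is handed in, with the robot touching nothing.
It also fails if it takes over 48 s, if anything falls off the work surface, if the arm or the gripper's body presses on something with over 40 N, if the wrist force passes 120 N, or if a joint passes its speed limit or range.

## Working session

There is one attempt and no reset: what is moved stays moved. The work goes in short steps, each a Python script; the robot and the scene stay as the last script left them, time stands still between calls to the robot, and variables do not carry over. Pictures are saved under pics/ and viewed, at most 10 in all, crops included, and the job is handed in when it is done.

```bash
ls; mkdir -p pics; python3 - <<'E'
from station import env, effector, solver, viewer, workorder, search_frame, tip_of
import cv2,numpy as np
ims=[]
for c in ["scene","side"]:
    p,d=viewer.read_camera(c); cv2.imwrite(f"pics/{c}0.png",p[:,:,::-1]); np.save(f"{c}0.npy",d)
    for n in ["block_top","cover","small_cover","latch_grip","beaker","weighing_bottle"]:
        print(c,n,[(np.round(r["at"],3).tolist(),round(r["score"],2)) for r in tip_of(c,n)][:3])
    i=viewer.camera_info(c);print({k:np.round(v,3).tolist() if not isinstance(v,str) else v for k,v in i.items()})
print(env.sense()["t"],viewer.camera_info("wrist"))
E
```

```text
pics
scene block_top [([0.478, -0.215, 0.062], 0.87)]
scene cover [([0.451, 0.087, 0.002], 0.78)]
scene small_cover [([0.462, 0.316, -0.001], 0.7)]
scene latch_grip [([0.528, -0.341, 0.109], 0.86)]
scene beaker [([0.681, -0.2, -0.001], 0.86)]
scene weighing_bottle [([0.606, 0.381, -0.001], 0.6)]
{'intrinsics': [[395.701, 0.0, 284.902], [0.0, 395.701, 209.63], [0.0, 0.0, 1.0]], 'eye': [-0.104, -0.395, 0.922], 'rotation': [[0.544, 0.615, -0.57], [-0.839, 0.389, -0.381], [-0.013, 0.686, 0.728]]}
side block_top [([0.481, -0.217, 0.066], 0.96)]
side cover [([0.455, 0.088, -0.002], 0.63)]
side small_cover [([0.467, 0.317, -0.0], 0.92)]
side latch_grip [([0.529, -0.34, 0.115], 0.83)]
side beaker []
side weighing_bottle [([0.604, 0.387, -0.0], 0.69)]
{'intrinsics': [[417.493, 0.0, 268.541], [0.0, 417.493, 211.805], [0.0, 0.0, 1.0]], 'eye': [0.435, 0.894, 0.859], 'rotation': [[-0.991, 0.08, -0.11], [-0.136, -0.676, 0.724], [-0.016, 0.732, 0.681]]}
0.7 {'intrinsics': array([[371.3238003 ,   0.        , 275.10293054],
       [  0.        , 371.3238003 , 215.55689231],
       [  0.        ,   0.        ,   1.        ]]), 'T_tool_cam': array([[ 2.08853738e-05,  9.59239598e-01,  2.82594044e-01,
         8.05435353e-02],
       [ 9.99999258e-01,  3.24153878e-04, -1.17421652e-03,
         7.16790156e-04],
       [-1.21795893e-03,  2.82593859e-01, -9.59238879e-01,
        -1.68900666e-01],
       [ 0.00000000e+00,  0.00000000e+00,  0.00000000e+00,
         1.00000000e+00]])}
```

View pics/scene0.png

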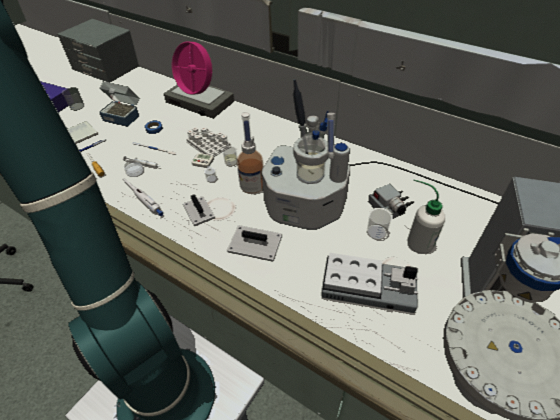

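View pics/side0.png

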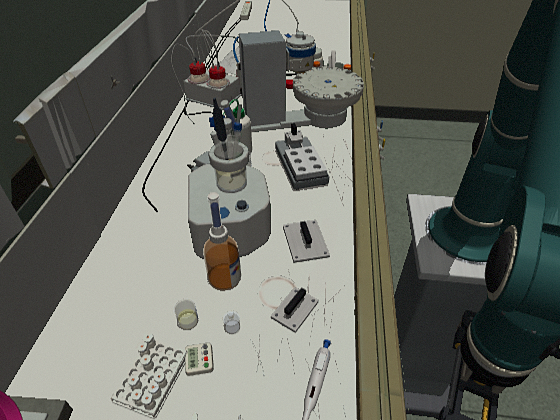

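```bash
cat > h.py <<'E'
from station import env, effector, solver, viewer, workorder, search_frame, tip_of
import cv2, numpy as np
def cloud(d, K, T):
    v,u=np.nonzero(d>0); z=d[v,u].astype(float)
    P=np.c_[(u-K[0,2])/K[0,0]*z, -(v-K[1,2])/K[1,1]*z, -z]
    return P@T[:3,:3].T+T[:3,3]
def fixed(c,d):
    i=viewer.camera_info(c); T=np.eye(4); T[:3,:3]=i["rotation"]; T[:3,3]=i["eye"]
    return cloud(d,i["intrinsics"],T)
def wrist(name=None):
    s=env.sense(); p,d=viewer.read_camera("wrist"); i=viewer.camera_info("wrist")
    T=np.eye(4); T[:3,:3]=s["tcp_rot"]; T[:3,3]=s["ee_pos"]
    if name: cv2.imwrite(f"pics/{name}.png",p[:,:,::-1]); np.save(name+".npy",d)
    return p, cloud(d,i["intrinsics"],T@i["T_tool_cam"])
def rect(C,c,zlo,zhi,r):
    Q=C[(C[:,2]>zlo)&(C[:,2]<zhi)&(np.linalg.norm(C[:,:2]-c[:2],axis=1)<r)]
    (cx,cy),(w,h),a=cv2.minAreaRect((Q[:,:2]*1000).astype(np.float32))
    if w>h: a-=90; w,h=h,w          # a: direction of short side (x axis), deg
    return np.array([cx,cy])/1000,(w,h),(a+90)%180-90,np.median(Q[:,2]),len(Q)
def R(yaw,flip=1):   # tool down, tool y along +-(block x), yaw in rad
    y=np.array([np.cos(yaw),np.sin(yaw),0])*flip; z=np.array([0,0,-1.]); return np.c_[np.cross(y,z),y,z]
E
python3 - <<'E'
from h import *
for c in ["scene","side"]:
    C=fixed(c,np.load(c+"0.npy"))
    for n,q,lo,hi,r in [("cover",(.452,.087),.006,.02,.1),("small",(.464,.316),.006,.02,.08),("block",(.48,-.216),.055,.068,.1)]:
        print(c,n,rect(C,np.array(q),lo,hi,r))
    for nm,q in [("cover",(.45,.087)),("block",(.5,-.25))]:
        D=C[(abs(C[:,0]-q[0])<.2)&(abs(C[:,1]-q[1])<.2)&(C[:,2]>.12)&(C[:,2]<.5)]
        print(nm,len(D), D.min(0) if len(D) else 0, D.max(0) if len(D) else 0)
s=env.sense();print(s["tcp_rot"].round(3) if hasattr(s["tcp_rot"],'round') else s["tcp_rot"])
for f in (1,-1):
  for q in [(.452,.087,.2),(.48,-.216,.25),(.53,-.34,.09)]:
    print(f,q,np.round(solver.inverse_kinematics(q,R(0.4,f)),2),np.round(solver.inverse_kinematics(q,R(-.4,f)),2))
E
```

```text
scene cover (array([0.45078177, 0.09159718]), (148.3659210205078, 181.79249572753906), 34.192100524902344, np.float64(0.011890379257590344), 1138)
scene small (array([0.46426819, 0.31634555]), (108.28031921386719, 157.46017456054688), 62.18388748168945, np.float64(0.011918647904239354), 468)
scene block (array([ 0.47835754, -0.21446515]), (103.68334197998047, 140.20291137695312), 21.434280395507812, np.float64(0.06363014465199374), 1582)
cover 3478 [ 0.55140901 -0.0679959   0.12005013] [0.64998794 0.27623589 0.36785012]
block 941 [ 0.60902247 -0.35739089  0.12004224] [ 0.69996749 -0.05001432  0.25950871]
side cover (array([0.45532974, 0.08866637]), (101.04864501953125, 143.2044219970703), 18.088706970214844, np.float64(0.010418901493458255), 1186)
side small (array([0.46426874, 0.31662338]), (70.91104888916016, 105.54429626464844), -27.63681411743164, np.float64(0.010439083337078214), 872)
side block (array([ 0.4811449 , -0.21452707]), (102.9233627319336, 147.76455688476562), 22.078332901000977, np.float64(0.061908547064197905), 775)
cover 3090 [ 0.55574492 -0.06213029  0.12012845] [
[... 157 characters left out ...]
46  0.   ]
 [ 0.     0.    -1.   ]]
1 (0.452, 0.087, 0.2) [-0.69  0.16  0.48  2.09 -0.09  0.91  0.24] [-0.78  0.17  0.58  2.09 -0.11  0.91 -0.54]
1 (0.48, -0.216, 0.25) [-0.4   0.28  0.92  1.91 -0.26  1.07  1.02] [-0.42  0.29  0.94  1.91 -0.27  1.07  0.23]
1 (0.53, -0.34, 0.09) [-0.    0.68  0.73  1.78 -0.56  0.9   1.38] [-0.12  0.76  0.93  1.79 -0.73  0.98  0.72]
-1 (0.452, 0.087, 0.2) [-1.37  0.41  1.39  2.12 -0.49  1.   -2.47] [-0.39  0.16  0.14  2.07 -0.03  0.91  2.51]
-1 (0.48, -0.216, 0.25) [-0.66  0.5   1.37  1.92 -0.54  1.17 -1.83] [-0.66  0.5   1.37  1.92 -0.54  1.17 -2.63]
-1 (0.53, -0.34, 0.09) [-0.29  1.06  1.34  1.8  -1.1   1.26 -1.37] [-0.29  1.06  1.34  1.8  -1.1   1.26 -2.17]
```

```bash
python3 - <<'E'
from h import *
for c in ["scene","side"]:
    C=fixed(c,np.load(c+"0.npy"))
    for nm,q,a in [("cover",(.453,.088),18.1),("block",(.48,-.2145),21.8),("latch",(.528,-.34),21.8)]:
        a=np.radians(a); x=(C[:,:2]-q)@[np.cos(a),np.sin(a)]; y=(C[:,:2]-q)@[-np.sin(a),np.cos(a)]
        for z0 in (.09,.16,.25):
            m=(abs(x)<.25)&(abs(y)<.08)&(C[:,2]>z0)&(C[:,2]<.6)
            X=x[m]; print(c,nm,z0,"nearest +x",np.sort(X[X>.03])[:3].round(3),"-x",np.sort(-X[X<-.03])[:3].round(3))
E
```

```text
scene cover 0.09 nearest +x [0.086 0.086 0.087] -x []
scene cover 0.16 nearest +x [0.155 0.156 0.158] -x []
scene cover 0.25 nearest +x [0.161 0.169 0.177] -x []
scene block 0.09 nearest +x [0.204 0.204 0.204] -x []
scene block 0.16 nearest +x [0.237 0.238 0.238] -x []
scene block 0.25 nearest +x [0.242 0.243 0.243] -x []
scene latch 0.09 nearest +x [0.137 0.138 0.138] -x [0.115 0.116 0.117]
scene latch 0.16 nearest +x [0.154 0.157 0.157] -x [0.121 0.123 0.125]
scene latch 0.25 nearest +x [] -x []
side cover 0.09 nearest +x [0.091 0.091 0.092] -x []
side cover 0.16 nearest +x [0.157 0.158 0.159] -x []
side cover 0.25 nearest +x [0.191 0.191 0.192] -x []
side block 0.09 nearest +x [] -x []
side block 0.16 nearest +x [] -x []
side block 0.25 nearest +x [] -x []
side latch 0.09 nearest +x [0.143 0.143 0.144] -x [0.109 0.11  0.11 ]
side latch 0.16 nearest +x [0.16  0.16  0.162] -x [0.148 0.157 0.157]
side latch 0.25 nearest +x [] -x []
```

```bash
python3 - <<'E'
from h import *
a=np.radians(18.1)
env.reach([.45,.088,.24],R(a))
p,C=wrist("w1"); print(rect(C,np.array([.453,.088]),.006,.016,.095))
print(rect(C,np.array([.453,.088]),.041,.055,.07))
print(env.sense()["t"], env.sense()["ee_pos"])
E
```

```text
(array([0.45454321, 0.08888004]), (100.09121704101562, 139.98277282714844), 18.41505241394043, np.float64(0.008718149518975288), 10202)
(array([0.45433969, 0.08894133]), (15.84022045135498, 75.8233642578125), 18.030521392822266, np.float64(0.044376555114077065), 1099)
2.8333 [0.45003472 0.08909433 0.23987315]
```

```bash
python3 - <<'E'
from h import *
a=np.radians(18.2);q=(.4544,.0889)
for c in ["scene","side"]:
    C=fixed(c,np.load(c+"0.npy"))
    x=(C[:,:2]-q)@[np.cos(a),np.sin(a)]; y=(C[:,:2]-q)@[-np.sin(a),np.cos(a)]
    for y0 in np.arange(-.08,.1,.02):
        m=(x>.05)&(x<.25)&(abs(y-y0)<.01)&(C[:,2]>.08)&(C[:,2]<.5)
        o=x[m].argsort()
        print(c,y0.round(2),[(x[m][i].round(3),C[m][i,2].round(3)) for i in o[:60:20]], "ztop(x<.13)",C[m&(x<.13)][:,2].max() if (m&(x<.13)).any() else 0)
E
```

```text
scene -0.08 [(np.float64(0.084), np.float64(0.087)), (np.float64(0.087), np.float64(0.122)), (np.float64(0.087), np.float64(0.112))] ztop(x<.13) 0.14620211758357116
scene -0.06 [(np.float64(0.085), np.float64(0.12)), (np.float64(0.087), np.float64(0.121)), (np.float64(0.088), np.float64(0.133))] ztop(x<.13) 0.14613251656875603
scene -0.04 [(np.float64(0.087), np.float64(0.119)), (np.float64(0.09), np.float64(0.081)), (np.float64(0.091), np.float64(0.091))] ztop(x<.13) 0.1456001816236686
scene -0.02 [(np.float64(0.095), np.float64(0.131)), (np.float64(0.099), np.float64(0.13)), (np.float64(0.101), np.float64(0.108))] ztop(x<.13) 0.14595693833079382
scene 0.0 [(np.float64(0.109), np.float64(0.084)), (np.float64(0.121), np.float64(0.142)), (np.float64(0.132), np.float64(0.085))] ztop(x<.13) 0.1433514604569529
scene 0.02 [(np.float64(0.143), np.float64(0.119)), (np.float64(0.156), np.float64(0.1)), (np.float64(0.166), np.float64(0.139))] ztop(x<.13) 0
scene 0.04 [(np.float64(0.209), np.float64(0.089)), (np.float64(0.221), np.float64(0.121)), (np.float64(0.23), np.float64(0.102))] ztop(x<
[... 789 characters left out ...]
e -0.02 [(np.float64(0.097), np.float64(0.093)), (np.float64(0.101), np.float64(0.083)), (np.float64(0.105), np.float64(0.14))] ztop(x<.13) 0.14507307774666267
side 0.0 [(np.float64(0.113), np.float64(0.136)), (np.float64(0.117), np.float64(0.08)), (np.float64(0.121), np.float64(0.133))] ztop(x<.13) 0.1430988153273045
side 0.02 [(np.float64(0.142), np.float64(0.128)), (np.float64(0.15), np.float64(0.135)), (np.float64(0.154), np.float64(0.123))] ztop(x<.13) 0
side 0.04 [] ztop(x<.13) 0
side 0.06 [(np.float64(0.203), np.float64(0.124))] ztop(x<.13) 0
side 0.08 [(np.float64(0.195), np.float64(0.105)), (np.float64(0.205), np.float64(0.133)), (np.float64(0.215), np.float64(0.145))] ztop(x<.13) 0
```

View pics/w1.png

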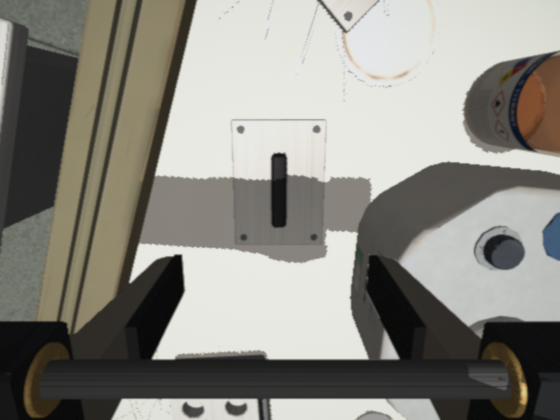

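```bash
python3 - <<'E'
from h import *
a=np.radians(22)
env.movel([.474,-.2155,.29],R(a),rate=.25)
p,C=wrist("w2"); print(rect(C,np.array([.48,-.2145]),.056,.066,.095))
print(rect(C,np.array([.53,-.34]),.104,.12,.03))
print([(r["at"],r["score"]) for r in tip_of("wrist","latch_grip")])
print(env.sense()["t"], env.sense()["ee_pos"])
E
```

```text
(array([ 0.47928934, -0.21450475]), (100.1001968383789, 140.43101501464844), 21.536413192749023, np.float64(0.060641464076928164), 9299)
(array([ 0.52832892, -0.33955466]), (15.056120872497559, 30.49592399597168), 21.92766571044922, np.float64(0.1119960445756854), 379)
[([0.5284, -0.3386, 0.1132], 0.94)]
4.3167 [ 0.47408196 -0.21427008  0.28979938]
```

View pics/w2.png

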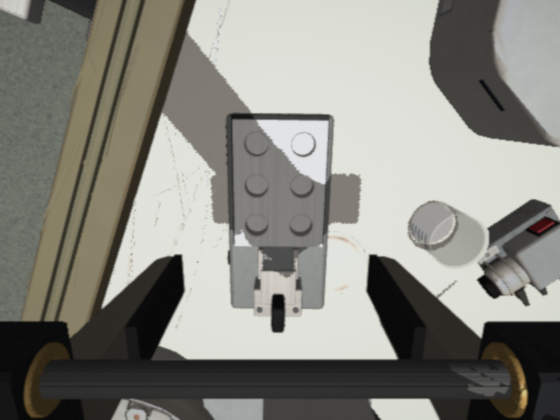

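```bash
python3 - <<'E'
from h import *
a=np.radians(18.2); v=np.array([-np.sin(a),np.cos(a)])
g=np.array([.4544,.0889])+.026*v
env.movel([*g,.20],R(a),rate=.25)
env.pause(.2); s=env.sense(); print("err",s["ee_pos"]-np.array([*g,.2]),s["wrist_force"])
env.movel([*g,.06],R(a),rate=.15); print(env.sense()["wrist_force"])
env.movel([*g,.020],R(a),rate=.08); env.pause(.2)
s=env.sense(); print(s["wrist_force"],s["ee_pos"]-np.array([*g,.02]))
effector.grasp(squeeze=45); s=env.sense(); print(s["gripper_width"],s["grasp_force"],s["wrist_force"])
env.movel([*g,.05],rate=.05); env.movel([*g,.17],rate=.15); env.pause(.1)
s=env.sense(); print(s["gripper_width"],s["wrist_force"],s["moment"],s["t"],s["ee_pos"]-np.array([*g,.17]))
p,C=wrist("w3")
T=s["tcp_rot"]; L=(C-s["ee_pos"])@T
m=(abs(L[:,1])<.06)&(L[:,0]>-.11)&(L[:,0]<.06)&(L[:,2]>-.005)&(L[:,2]<.025)
Q=L[m]; print(len(Q),cv2.minAreaRect((Q[:,:2]*1000).astype(np.float32)))
c=np.linalg.lstsq(np.c_[Q[:,:2],np.ones(len(Q))],Q[:,2],rcond=None)[0]; print("plane",c)
E
```

```text
err [ 0.00023859 -0.00075256  0.00024099] [-0.03095115  0.4653396   0.54688584]
[-0.36335475 -0.29903507 -0.13017811]
[0.32445807 0.12790725 0.95560059] [0.00038367 0.00015738 0.00044975]
0.015934339742868776 44.999881982803345 [-0.75018784 -0.07419693  0.15890407]
0.015752146774722586 [-0.53912719  0.07462683 -3.21954245] [0.00022967 0.05804602 0.00615321] 10.9 [-0.00076332 -0.00030507 -0.00102079]
20212 ((-25.97760772705078, 0.1440277099609375), (140.078857421875, 100.30502319335938), 0.08716078102588654)
plane [ 0.00467652 -0.00108947  0.01115219]
```

View pics/w3.png

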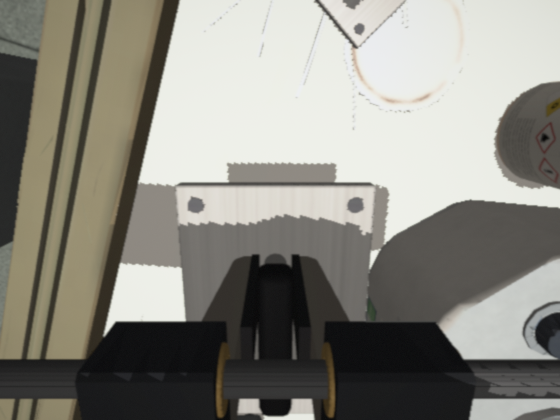

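```bash
python3 - <<'E'
from h import *
a=np.radians(21.6); v=np.array([-np.sin(a),np.cos(a)])
b=np.array([.4793,-.2145])+.026*v
env.movel([*b,.20],R(a),rate=.22)
env.movel([*b,.10],rate=.15); env.pause(.25)
s=env.sense(); e=np.array(s["ee_pos"])-np.array([*b,.10]); print(e)
z=.0865; c=b-e[:2]
env.movel([*c,z-e[2]],rate=.06); env.pause(.2)
s=env.sense(); e=np.array(s["ee_pos"])-np.array([*b,z]); f0=s["wrist_force"][2]; print(e,f0)
while z>.079:
    z-=.0007; env.movel([*c,z],rate=.015)
    s=env.sense(); f=s["wrist_force"][2]-f0
    if f>1.8: break
env.pause(.2); s=env.sense(); print(z,s["ee_pos"],s["ee_pos"][:2]-b,s["wrist_force"],s["moment"],s["t"])
E
```

```text
[ 5.58209427e-04 -5.66697406e-05  7.75521583e-04]
[-4.53630690e-04 -7.22381230e-05 -6.80462937e-04] -2.4417561903308647
0.08159999999999995 [ 0.46925704 -0.1902944   0.08199835] [-4.71717828e-04  3.14143349e-05] [-1.99964134  0.22854528  3.9728043 ] [0.12358589 0.59941516 0.01454208] 16.1
```

```bash
python3 - <<'E'
from h import *
effector.release(); p0=np.array(env.sense()["ee_pos"])
env.movel([*p0[:2],.15],rate=.15)
env.movel([.474,-.2155,.29],rate=.25); env.pause(.2)
p,C=wrist("w4")
B=np.array([.4793,-.2145])
print(rect(C,B,.066,.078,.095)); print(rect(C,B,.101,.112,.07)); print(rect(C,np.array([.5283,-.3396]),.104,.12,.03))
print(env.sense()["t"])
E
```

```text
(array([ 0.48407443, -0.22594934]), (100.22238159179688, 165.06103515625), 21.607816696166992, np.float64(0.07070730614844112), 11033)
(array([ 0.47946198, -0.21358516]), (15.20085334777832, 74.78349304199219), 21.582433700561523, np.float64(0.10626062679628415), 1194)
(array([ 0.5283349 , -0.33869565]), (14.055764198303223, 29.19021224975586), 21.641517639160156, np.float64(0.11209333656090573), 360)
18.8583
```

View pics/w4.png

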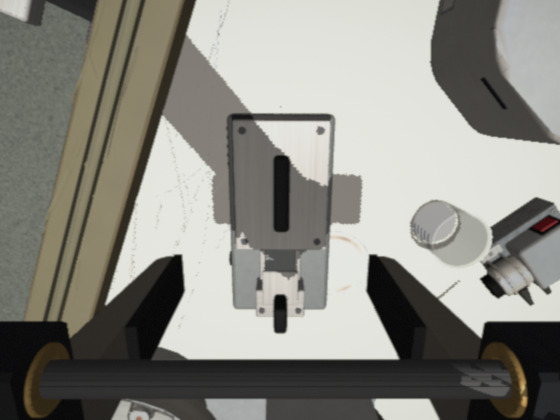

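```bash
python3 - <<'E'
from h import *
a=np.radians(21.6); v=np.array([-np.sin(a),np.cos(a)])
g=np.array([.5283,-.3391])+.002*v
env.movel([*g,.20],R(a),rate=.2)
env.pause(.2); s=env.sense(); e=np.array(s["ee_pos"])-[*g,.2]; c=g-e[:2]; print(e)
env.movel([*c,.120],rate=.12); env.movel([*c,.087],rate=.08); env.pause(.15)
s=env.sense(); print(s["ee_pos"]-np.array([*g,.087]),s["wrist_force"])
effector.grasp(squeeze=15); s=env.sense(); print(s["gripper_width"],s["wrist_force"])
p0=np.array(s["ee_pos"])[:2]; f0=np.array(s["wrist_force"])[:2]@v
env.movel([*(c+.040*v),.087],rate=.05)
for d in np.arange(.042,.0521,.001):
    env.movel([*(c+d*v),.087],rate=.02); s=env.sense(); f=np.array(s["wrist_force"])[:2]@v-f0
    print(round(d,3),((np.array(s["ee_pos"])[:2]-p0)@v).round(4),round(f,2))
    if f<-9: break
print(s["wrist_force"],s["t"])
E
```

```text
[0.00042643 0.00080751 0.00091301]
[-0.00016833 -0.0010931   0.00042287] [0.26539958 0.79352898 0.30346697]
0.01392143013433512 [-0.93949324  0.17262787  0.42093801]
0.042 0.0379 -13.06
[  6.63211897 -10.8780553  -11.1854626 ] 23.8917
```

```bash
python3 - <<'E'
from h import *
s=env.sense(); print(s["ee_pos"],s["wrist_force"],s["moment"],s["gripper_width"],s["t"])
ims=[]
for c in ["scene","side"]:
    p,d=viewer.read_camera(c); np.save(c+"5.npy",d)
    i=viewer.camera_info(c); q=np.array(i["rotation"]).T@(np.array([.51,-.27,.1])-i["eye"]); K=i["intrinsics"]
    u=int(K[0,0]*q[0]/-q[2]+K[0,2]); w=int(-K[1,1]*q[1]/-q[2]+K[1,2]); print(u,w)
    ims.append(cv2.resize(p[max(w-70,0):w+70,u-65:u+65],(390,420),interpolation=cv2.INTER_CUBIC))
cv2.imwrite("pics/s5.png",np.hstack(ims)[:,:,::-1])
E
```

```text
[ 0.51315162 -0.3027692   0.08715165] [  6.63211897 -10.8780553  -11.1854626 ] [-2.52643813 -1.38272323 -0.07620175] 0.013947205055579037 23.8917
380 264
297 139
```

View pics/s5.png

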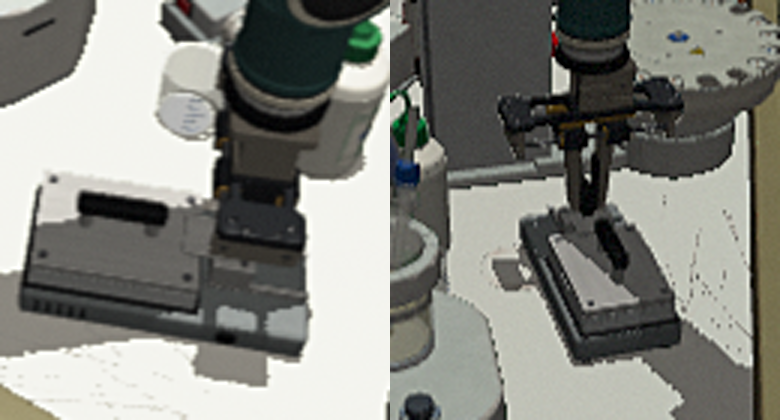

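```bash
python3 - <<'E'
from h import *
a=np.radians(21.6); ux=np.array([np.cos(a),np.sin(a)]); v=np.array([-np.sin(a),np.cos(a)]); B=np.array([.4793,-.2141])
p,C=wrist("w6")
def prof(C,n):
    x=(C[:,:2]-B)@ux; y=(C[:,:2]-B)@v
    for lo,hi,nm in [(.0745,.084,"tongue"),(.066,.0745,"plate"),(.1,.112,"handle/grip")]:
        m=(abs(x)<(.018 if nm=="tongue" else .06))&(abs(y)<.17)&(C[:,2]>lo)&(C[:,2]<hi)
        h,e=np.histogram(y[m],np.arange(-.17,.1,.01)); print(n,nm,dict(zip((e[:-1]*1000).round().astype(int).tolist(),h.tolist())))
        if m.any() and nm!="tongue": print(np.percentile(y[m],[.5,99.5]).round(4),np.percentile(x[m],[.5,99.5]).round(4))
prof(C,"w"); prof(fixed("side",np.load("side5.npy")),"side"); prof(fixed("scene",np.load("scene5.npy")),"scene")
s=env.sense(); print(s["wrist_force"],s["t"])
E
```

```text
w tongue {-170: 0, -160: 0, -150: 0, -140: 0, -130: 0, -120: 0, -110: 0, -100: 0, -90: 846, -80: 1338, -70: 1400, -60: 738, -50: 0, -40: 0, -30: 0, -20: 0, -10: 0, 0: 0, 10: 0, 20: 0, 30: 0, 40: 0, 50: 0, 60: 0, 70: 0, 80: 0}
w plate {-170: 0, -160: 0, -150: 0, -140: 0, -130: 0, -120: 0, -110: 2, -100: 5, -90: 91, -80: 112, -70: 2049, -60: 3229, -50: 3676, -40: 3246, -30: 3451, -20: 3650, -10: 3876, 0: 3972, 10: 4227, 20: 4434, 30: 529, 40: 0, 50: 0, 60: 0, 70: 0, 80: 0}
[-0.0701  0.0308] [-0.0496  0.0489]
w handle/grip {-170: 0, -160: 0, -150: 0, -140: 0, -130: 0, -120: 34, -110: 175, -100: 171, -90: 1220, -80: 0, -70: 0, -60: 0, -50: 0, -40: 727, -30: 1029, -20: 1073, -10: 1170, 0: 1215, 10: 1315, 20: 376, 30: 0, 40: 0, 50: 0, 60: 0, 70: 0, 80: 0}
[-0.1093  0.0225] [-0.0196  0.0181]
side tongue {-170: 0, -160: 0, -150: 0, -140: 0, -130: 0, -120: 1, -110: 3, -100: 4, -90: 18, -80: 15, -70: 8, -60: 5, -50: 2, -40: 2, -30: 3, -20: 0, -10: 2, 0: 2, 10: 1, 20: 7, 30: 5, 40: 3, 50: 3, 60: 4, 70: 0, 80: 0}
side plate {-170: 0, -160: 0, -150: 0, -140: 0, -130: 0, -120: 0, -110: 2, -100: 3,
[... 573 characters left out ...]
50: 14, -40: 10, -30: 12, -20: 10, -10: 14, 0: 15, 10: 11, 20: 13, 30: 14, 40: 16, 50: 13, 60: 13, 70: 0, 80: 0}
scene plate {-170: 0, -160: 0, -150: 0, -140: 0, -130: 0, -120: 2, -110: 10, -100: 9, -90: 7, -80: 2, -70: 53, -60: 78, -50: 87, -40: 74, -30: 65, -20: 72, -10: 62, 0: 59, 10: 59, 20: 61, 30: 66, 40: 83, 50: 81, 60: 80, 70: 2, 80: 0}
[-0.1069  0.0694] [-0.0514  0.0494]
scene handle/grip {-170: 0, -160: 0, -150: 0, -140: 0, -130: 0, -120: 0, -110: 0, -100: 0, -90: 0, -80: 0, -70: 0, -60: 0, -50: 0, -40: 19, -30: 27, -20: 26, -10: 25, 0: 28, 10: 29, 20: 25, 30: 20, 40: 0, 50: 0, 60: 0, 70: 0, 80: 0}
[-0.037   0.0378] [-0.0109  0.0077]
[  7.32409392 -11.40208533 -12.09629649] 24.0417
```

View pics/w6.png

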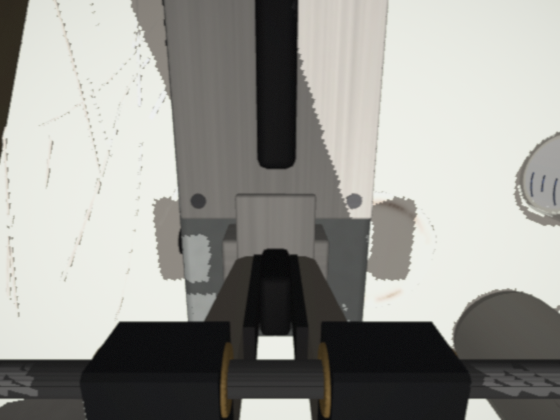

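```bash
python3 - <<'E'
from h import *
a=np.radians(21.6); ux=np.array([np.cos(a),np.sin(a)]); v=np.array([-np.sin(a),np.cos(a)]); B=np.array([.4793,-.2141])
p,C=wrist(); x=(C[:,:2]-B)@ux; y=(C[:,:2]-B)@v; z=C[:,2]
m=(abs(x)<.017)&(z>.0755)&(z<.082)&(y<-.04)&(y>-.08); print("tongue tip",np.percentile(y[m],[98,99,99.8]),np.median(z[m]))
m=(abs(x)>.03)&(abs(x)<.048)&(z>.068)&(z<.0745)&(y<-.03); print("plate edge",np.percentile(y[m],[.2,1,2]))
m=(abs(x)<.005)&(z>.107)&(z<.117)&(y<-.06); print("grip",np.percentile(y[m],[1,99,99.8]),np.median(z[m]))
s=env.sense(); print("tcp y",(np.array(s["ee_pos"])[:2]-B)@v,s["wrist_force"])
E
```

```text
tongue tip [-0.05555459 -0.05540437 -0.05521984] 0.0787029330153727
plate edge [-0.07011749 -0.06977344 -0.06928146]
grip [-0.11152096 -0.08270012 -0.08248047] 0.11247486989173289
tcp y -0.09491248801143122 [  6.43278353 -10.59252382 -12.58764933]
```

```bash
python3 - <<'E'
from h import *
a=np.radians(21.6); ux=np.array([np.cos(a),np.sin(a)]); v=np.array([-np.sin(a),np.cos(a)]); B=np.array([.4793,-.2141])
i=viewer.camera_info("wrist"); T=np.eye(4); T[:3,3]=[.474,-.2155,.29]; T[:3,:3]=R(np.radians(21.6))
C=cloud(np.load("w4.npy"),i["intrinsics"],T@i["T_tool_cam"]); x=(C[:,:2]-B)@ux; y=(C[:,:2]-B)@v; z=C[:,2]
m=(abs(x)<.005)&(z>.107)&(z<.117)&(y<-.06); print("grip",np.percentile(y[m],[1,99]))
for x0 in (.012,-.012):
  m=(abs(x-x0)<.003)&(y<-.06)&(y>-.14)&(z>.03)
  o=y[m].argsort()[::-1][::8]; print([(round(y[m][k]*1000,1),round(z[m][k]*1000,1)) for k in o][:45])
E
```

```text
grip [-0.14896821 -0.12065436]
[(np.float64(-60.1), np.float64(72.5)), (np.float64(-61.6), np.float64(71.5)), (np.float64(-63.2), np.float64(73.6)), (np.float64(-64.8), np.float64(72.4)), (np.float64(-66.2), np.float64(71.9)), (np.float64(-68.2), np.float64(73.0)), (np.float64(-69.6), np.float64(72.4)), (np.float64(-71.2), np.float64(71.3)), (np.float64(-85.7), np.float64(41.1)), (np.float64(-87.9), np.float64(38.9)), (np.float64(-90.0), np.float64(43.2)), (np.float64(-92.5), np.float64(40.3)), (np.float64(-93.9), np.float64(77.5)), (np.float64(-94.2), np.float64(82.1)), (np.float64(-94.6), np.float64(78.7)), (np.float64(-95.8), np.float64(81.4)), (np.float64(-96.5), np.float64(40.3)), (np.float64(-97.5), np.float64(80.3)), (np.float64(-98.3), np.float64(39.0)), (np.float64(-99.3), np.float64(39.9)), (np.float64(-100.3), np.float64(40.4)), (np.float64(-101.4), np.float64(41.1)), (np.float64(-102.3), np.float64(80.5)), (np.float64(-103.4), np.float64(80.6)), (np.float64(-104.2), np.float64(40.8)), (np.float64(-105.1), np.float64(38.8)), (np.float64(-106.0), np.float64(39.6)), (np.floa
[... 1634 characters left out ...]
, np.float64(80.3)), (np.float64(-106.9), np.float64(81.0)), (np.float64(-108.6), np.float64(80.2)), (np.float64(-109.4), np.float64(81.0)), (np.float64(-110.7), np.float64(80.9)), (np.float64(-113.1), np.float64(80.9)), (np.float64(-114.6), np.float64(80.6)), (np.float64(-117.2), np.float64(80.3)), (np.float64(-118.6), np.float64(80.0)), (np.float64(-121.1), np.float64(80.1)), (np.float64(-123.1), np.float64(81.0)), (np.float64(-124.4), np.float64(80.9)), (np.float64(-127.0), np.float64(80.8)), (np.float64(-128.9), np.float64(79.7)), (np.float64(-130.9), np.float64(80.7)), (np.float64(-133.4), np.float64(80.7)), (np.float64(-135.3), np.float64(79.7)), (np.float64(-138.7), np.float64(78.2))]
```

```bash
python3 - <<'E'
from h import *
a=np.radians(21.6); ux=np.array([np.cos(a),np.sin(a)]); v=np.array([-np.sin(a),np.cos(a)]); B=np.array([.4793,-.2141])
effector.release(); q=np.array(env.sense()["ee_pos"])
env.movel([*q[:2],.15],rate=.12); env.movel([.474,-.2155,.29],rate=.25); env.pause(.2)
p,C=wrist("w7"); x=(C[:,:2]-B)@ux; y=(C[:,:2]-B)@v; z=C[:,2]
m=(abs(x)<.017)&(z>.0755)&(z<.084)&(y<-.04)&(y>-.08); print("tip",np.percentile(y[m],[98,99.8]))
m=(abs(x)>.03)&(abs(x)<.06)&(z>.066)&(z<.0745); print("plate y",np.percentile(y[m],[.2,1,99,99.8]),"x",np.percentile(x[m],[.2,99.8]))
print(rect(C,B,.1,.112,.06)); print(rect(C,B-.097*v,.108,.12,.025))
print(env.sense()["t"])
for n in ["beaker","small_cover","weighing_bottle"]:
    for c in ["scene","side"]:
        viewer.read_camera(c); print(n,c,[np.round(r["at"],3).tolist() for r in tip_of(c,n)][:1])
E
```

```text
tip [-0.05548903 -0.05517479]
plate y [-0.30495613 -0.30398586  0.06833918  0.06930834] x [-0.04974743  0.0567833 ]
(array([ 0.47952502, -0.21387701]), (15.405977249145508, 75.41188049316406), 21.4926815032959, np.float64(0.10627610515558217), 1211)
(array([ 0.5148219 , -0.30461447]), (14.576963424682617, 29.357257843017578), 21.49605369567871, np.float64(0.11226129154690101), 355)
27.0417
beaker scene [[0.684, -0.199, -0.001]]
beaker side []
small_cover scene [[0.461, 0.317, -0.002]]
small_cover side [[0.465, 0.312, -0.002]]
weighing_bottle scene [[0.604, 0.378, -0.002]]
weighing_bottle side [[0.602, 0.385, 0.004]]
```

View pics/w7.png

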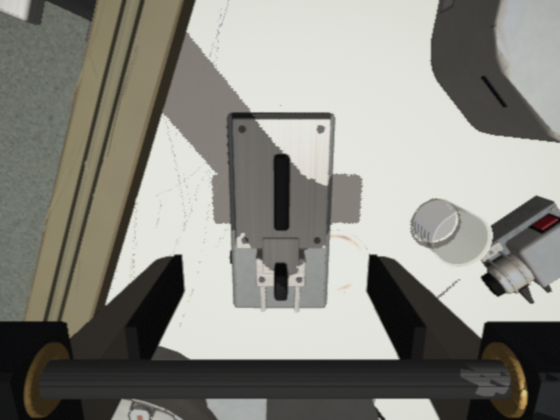

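```bash
python3 -c "
from station import workorder; print(workorder.finish_job())"
```

```text
the job is handed in; nothing more can be done
None
```

The job is handed in at about 27 s on the robot's clock: the cover sits within about 0.5 mm of flush, the latch is against its stop with its tongue about 15 mm over the cover, and the smaller cover, beaker and weighing bottle showed no movement beyond the detectors' few-mm error.

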